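Find the notebook too thick for its slipcase and swap it

TASK

One of the three notebooks in the three-place rack has a section too many and will not go into its slipcase: try the slot gauge over their spines until you find the one it will not go over. Stand that thick notebook, spine up, in the grey tray and put the spare notebook from the single stand into its place in the rack, right down between the fences, spine up. Leave the gauge standing on its rubber mat again, the sound notebooks in their places and the other things on the bench alone.

Things in the scene. Friction and masses are not known exactly. Their poses are not given: they have to be found in the camera images.
- rack: fixed grey steel book rack, 168 (x) by 255 (y) mm, floor 6 mm thick, with three places side by side 85 mm apart along its y; each place is 160 mm long and 40 mm wide inside, between two 4 mm fences along x that stand 30 mm above the floor, with 8 mm lips at its ends; origin at the centre of its underside
- place_1 (a point): centre of the floor of one rack place (6 mm above the bench), axes as the rack's; which book stands in which place differs
- place_2 (a point): centre of the floor of one rack place (6 mm above the bench), axes as the rack's; which book stands in which place differs
- place_3 (a point): centre of the floor of one rack place (6 mm above the bench), axes as the rack's; which book stands in which place differs
- stand: fixed wooden stand with a single place like the rack's, 168 by 60 mm, holding the spare notebook; on the left or on the right of the rack; origin at the centre of its underside, x along the place
- tray: fixed grey plastic tray for rework, outside 190 (x) by 100 (y) mm, walls 4 mm thick and 24 mm high, open on top, empty; on the side of the rack where the stand is not; origin at the centre of its underside, x along its length
- tray_in (a point): centre of the tray's inner floor, axes as the tray's
- mat: fixed black rubber mat, 110 (x) by 120 (y) by 3 mm, where the gauge stands; origin at the centre of its underside
- gauge: slot gauge: loose aluminium saddle, 0.24 kg, standing on two legs; slot 30.5 mm wide (along its y), 40 mm deep, open below and at both x ends; legs 18 mm (y) by 26 mm (x), 66.5 mm over all; 14 mm bridge above. Centred and square it slides freely over a sound notebook (1.25 mm to spare each side); on the thick one the legs stop on the spine. Origin: centre of the slot's mouth, between the feet; z up
- gauge_grip (a point): middle of the gauge's black grip, 77 mm above its feet; the grip is 18 mm (y) by 22 mm (x) and runs from 54 to 100 mm above the feet, centred
- book_1: hard-cover notebook standing spine up in a place of the rack: 148 mm long, 105 mm high, 28 mm thick if sound, the too thick one of the three 34 (which one is not known); about 0.3 kg, rigid, loose; origin at the centre of its underside, x along the spine, y across the thickness, z up
- book_2: hard-cover notebook standing spine up in a place of the rack: 148 mm long, 105 mm high, 28 mm thick if sound, the too thick one of the three 34 (which one is not known); about 0.3 kg, rigid, loose; origin at the centre of its underside, x along the spine, y across the thickness, z up
- book_3: hard-cover notebook standing spine up in a place of the rack: 148 mm long, 105 mm high, 28 mm thick if sound, the too thick one of the three 34 (which one is not known); about 0.3 kg, rigid, loose; origin at the centre of its underside, x along the spine, y across the thickness, z up
- book_4: the spare notebook, known to be sound (28 mm thick, 148 mm long, 105 mm high, 0.28 kg), standing spine up in the single stand; origin at the centre of its underside, x along the spine, y across the thickness, z up
- glue: white glue bottle, 54 mm across, 150 mm high; bystander, origin at the centre of its underside
- stapler: desk stapler, 150 mm long (x), 36 mm wide, 53 mm high; bystander, origin at the centre of its underside
- reel: small wire reel lying flat, 110 mm across, 48 mm high; bystander, origin at the centre of its underside
Not all that is in view belongs to the job. There is more than one size of the mat; the job needs the smallest.

How it is judged:
On the way:
1. the gauge, upright, has been tried on the spine of the thick notebook and was stopped by it (contact force between gauge and too_thick_notebook above 1.5 N and angle between gauge's own z axis and vertical below 0.12 rad and y of too_thick_notebook in the frame of gauge between -0.005 and 0.005 m and z of too_thick_notebook in the frame of gauge between -0.058 and 0.002 m and angle between the y axis of gauge and the y axis of rack, either way round below 0.15 rad), for 0.05 s.
At the end, for the whole second after the job is handed in: Spare notebook down in a rack place (10 mm of its centre); thick one on the tray floor (35 mm of centre); sound ones moved under 15 mm; gauge on its mat (40 mm along its x, 25 mm along its y of the centre); all upright within 0.1 rad and at rest (((x of book_4 in the frame of place_1 between -0.01 and 0.01 m and y of book_4 in the frame of place_1 between -0.01 and 0.01 m and z of book_4 in the frame of place_1 between -0.004 and 0.004 m) or (x of book_4 in the frame of place_2 between -0.01 and 0.01 m and y of book_4 in the frame of place_2 between -0.01 and 0.01 m and z of book_4 in the frame of place_2 between -0.004 and 0.004 m) or (x of book_4 in the frame of place_3 between -0.01 and 0.01 m and y of book_4 in the frame of place_3 between -0.01 and 0.01 m and z of book_4 in the frame of place_3 between -0.004 and 0.004 m)) and angle between each of book_4, too_thick_notebook, sound_notebook_a, sound_notebook_b, gauge's own z axis and vertical below 0.1 rad and x of too_thick_notebook in the frame of tray_in between -0.035 and 0.035 m and y of too_thick_notebook in the frame of tray_in between -0.035 and 0.035 m and z of too_thick_notebook in the frame of tray_in below 0.0575 m and distance of each of sound_notebook_a, sound_notebook_b from where it was at the start of the episode below 0.015 m and x of gauge in the frame of mat between -0.04 and 0.04 m and y of gauge in the frame of mat between -0.025 and 0.025 m and z of gauge in the frame of mat below 0.007 m and linear speed of each of book_1, book_2, book_3, book_4, gauge below 0.02 m/s); the robot touches nothing.
It fails at once if a bystander is knocked about (moved over 30 mm) (distance of any of glue, stapler, reel from where it was at the start of the episode above 0.03 m).
It also fails if it takes over 72 s, if anything falls off the work surface, if the arm or the gripper's body presses on something with over 40 N, if the wrist force passes 120 N, or if a joint passes its speed limit or range.

ROBOT

A 6-joint arm with a two-finger parallel gripper is mounted at the origin on the work surface. World frame = base frame: x ahead of the robot, y to its left, z up, the work surface at z = 0. Lengths are in m, angles in rad, forces in N, time in s.
With the tool pointing down it reaches from about 0.275 to 0.75 m from the base axis. Payload 10.2 kg.
Tool frame: the origin (TCP) lies at the very end of the fingers, on their centre line; the grasp point (between the pads) lies ctrl.hold_point_z behind it (ctrl.hold_point_z is the distance from the TCP to the grasp point, in m); z points along the fingers, y is the direction in which the jaws open and shut (so a half turn about z gives the same grasp; the last joint's range is limited). The gripper opens to 88 mm and grips with 3 to 60 N. Pads are 18 mm wide; open, the fingers measure 123 mm over their backs; the gripper's body (75 mm by 187 mm) begins 45 mm behind the grasp point.
Start: joints at [-1.362, 0.313, 1.498, -0, 1.331, -0.223], TCP at [0.22, -0.477, 0.239] pointing down, gripper open.
Joint ranges: [-2.94, 2.94], [-0.97, 2.17], [0.19, 2.56], [-1.23, 4.37], [0.02, 3.11], [-2.88, 2.88]. Speed limits (rad/s): [2.39, 2.39, 3.01, 3.14, 3.14, 3.14].

INTERFACE

Orientations are given as a 3x3 rotation matrix whose columns are the frame's x, y, z axes.
In Python, from bench import ctrl gives the robot as it stands.
- The arm moves only by the shell command python3 -m pendant 'ROWS' [FORCE]. ROWS is JSON, a list of rows, each a list of 7 numbers: the finger opening in cm, from 0 to 8.81, then the shift along the tool's x, y, z in cm, then the turn, a rotation vector about the tool's x, y, z in rad. In form: [[gripper, tx, ty, tz, wx, wy, wz], ...]. A call has 1 to 12 rows; each row is the pose to reach, as a shift and turn from the pose commanded when the call began, along the tool's axes at that moment; what a row does not reach only later rows make up. A row lasts 1/12 s, in which the tool goes at most 41.7 mm and 7.16 degrees, less where a joint would pass 70% of its speed; a pose out of reach is approached as far as the arm can. A call with a gripper value outside its range is refused whole. The fingers move at their own pace and stop on an object; FORCE is the grip in N (left out, the last holds). Time passes only in rows, so rows that repeat a pose let the fingers close. It gives the time, the measured TCP pose, the force and the opening at its end, in the units of the state.
- ctrl.state(): the state, without advancing time (a new reading comes with each control period).
- ctrl.grab_frame(name): name is "side" or "top" or "wrist"; returns a dict with "image" (420x560x3 uint8, red, green, blue), "depth" (420x560 float32, m along the optical axis (not along the pixel's ray), 0 where there is no reading), "camera_matrix" (3x3 intrinsics, pixels), "distortion" ([k1, k2, p1, p2, k3] as OpenCV has them; the pictures are not rectified), "xyz" and "orientation" of the camera in the world. Camera axes: x right, y down, z forward; pixel columns grow to the right and rows downward; lengths in m; the calibration is good to about 2 mm. A picture is of the moment at which its call begins.
- ctrl.hand_in(): hands the job in, once; it reports no verdict.
Trained networks look in a picture, given as the dict that the camera call returned (one of the last four; its "shot" number tells which), for a name from the list of things; names that differ only in an ending like _2 or _b are one class to them, and where a whole thing is asked for, a point or a joint stands for the part that bears it (a point fixed in the world has none). Each returns a list of dicts, best first, with "conf" (0 to 1); they miss things now and then, are a little off and sometimes report something else, mostly with a low value. They report only what shows in the picture. A call takes as long as a camera call. They do not tell look-alikes from the thing itself.
- ctrl.boxes_of(picture, name): "xy" ([column, row] as shares, 0 to 1, of the picture: columns of its width, rows of its height, amid what is visible of it).
- ctrl.regions_of(picture, name): "mask" (420x560 bool, what is visible of it) and "xy" ([column, row] as shares, 0 to 1, of the picture: columns of its width, rows of its height, amid what is visible of it).
The state is a dict: "time_s": time; "joint_positions": joint angles; "joint_vel": joint speeds; "tau": joint torques, N m; "tcp_pos": TCP position; "tool_rot": TCP orientation; "ft_force": force on the tool from outside, world axes, zero at the start; "torque": the same for the moment, N m; "finger_gap": opening from 0.0 (shut) to 1.0 (fully open).
Only numpy, scipy, OpenCV 4.12 (cv2) and the standard library are available. Lean on these libraries where they do the work, as an engineer would, in place of code of your own. Each camera call takes 0.05 s, during which the arm holds its last target. There are 200 camera calls.

## Working session

There is one attempt and no reset: what is moved stays moved. The work goes in short steps, Python scripts to look and compute and a shell command to move; the robot and the scene stay as the last step left them, time stands still between calls to the robot, and variables do not carry over. Pictures are saved under pics/ and viewed, about 8 in all and at most 12, crops included, and the job is handed in when it is done.

```bash
ls; mkdir -p pics
cat > h.py <<'E'
import numpy as np, cv2
from bench import ctrl
def cloud(f):
    K=np.array(f["camera_matrix"]);d=np.array(f["depth"])
    v,u=np.mgrid[0:420,0:560]
    p=cv2.undistortPoints(np.stack([u,v],-1).reshape(-1,1,2).astype(np.float64),K,np.array(f["distortion"])).reshape(420,560,2)
    P=np.dstack([p[...,0]*d,p[...,1]*d,d])@np.array(f["orientation"]).T+np.array(f["xyz"])
    P[d<=0]=np.nan
    return P
def save(f,n,box=None,s=1):
    im=np.array(f["image"])[...,::-1]
    if box: im=im[box[1]:box[3],box[0]:box[2]]
    cv2.imwrite("pics/"+n,cv2.resize(im,None,fx=s,fy=s,interpolation=cv2.INTER_CUBIC))
E
python3 - <<'E'
from h import *
s=ctrl.state();print({k:np.round(s[k],3).tolist() for k in s}, ctrl.hold_point_z)
f=ctrl.grab_frame("top");P=cloud(f);save(f,"top.png")
np.save("top.npy",P)
print(f["xyz"],np.round(f["orientation"],2).tolist())
for n in ["rack","stand","tray","mat","gauge","gauge_grip","book_1","book_4","glue","stapler","reel"]:
    for r in ctrl.regions_of(f,n):
        m=r["mask"];q=P[m];q=q[~np.isnan(q[:,0])]
        if len(q)==0: continue
        zt=np.percentile(q[:,2],95);t=q[q[:,2]>zt-.008]
        (c,sz,a)=cv2.minAreaRect((t[:,:2]*1000).astype(np.float32))
        print(n,round(r["conf"],2),"px",(np.array(r["xy"])*[560,420]).round(),"z",round(zt,3),"rect",np.round(c),np.round(sz),round(a,1),len(t))
E
```

```text
pics
{'time_s': 0.0, 'joint_positions': [-1.362, 0.313, 1.498, 0.0, 1.331, -0.223], 'joint_vel': [-0.002, 0.001, 0.0, 0.001, 0.001, 0.001], 'tau': [0.0, -40.22, -25.227, 0.069, 0.035, -0.0], 'tcp_pos': [0.22, -0.477, 0.238], 'tool_rot': [[0.908, 0.418, -0.0], [0.418, -0.908, 0.001], [0.0, -0.001, -1.0]], 'ft_force': [0.558, 0.342, -0.202], 'torque': [0.054, 0.009, 0.002], 'finger_gap': 1.0} 0.0187
[ 0.26238665 -0.13511136  1.41363921] [[0.03, -0.99, 0.16], [-1.0, -0.02, 0.01], [-0.0, -0.16, -0.99]]
rack 0.86 px [246. 214.] z 0.037 rect [519.  -2.] [219. 164.] 84.7 344
rack 0.18 px [235. 203.] z 0.115 rect [523.  -3.] [ 28. 149.] 84.9 467
stand 0.94 px [146. 222.] z 0.038 rect [474. 271.] [ 45. 171.] 78.0 113
tray 0.69 px [140. 170.] z 0.15 rect [638. 281.] [24. 22.] 47.0 66
tray 0.62 px [333. 233.] z 0.024 rect [ 460. -294.] [ 97. 190.] 87.7 241
mat 0.9 px [321. 306.] z 0.009 rect [ 246. -277.] [100. 197.] 13.0 1097
mat 0.88 px [412. 275.] z 0.009 rect [ 322. -524.] [222. 142.] 86.9 1841
mat 0.74 px [325. 181.] z 0.008 rect [ 638. -281.] [119. 112.] 75.1 812
gauge 0.85 px [323. 165.]
[... 510 characters left out ...]
2. 212.] z 0.037 rect [520.  -2.] [219. 166.] 84.7 332
book_4 0.82 px [261. 206.] z 0.115 rect [513. -86.] [ 34. 148.] 83.9 571
book_4 0.72 px [205. 202.] z 0.115 rect [526.  81.] [ 29. 149.] 85.0 467
book_4 0.67 px [237. 204.] z 0.115 rect [522.  -3.] [ 28. 148.] 85.0 468
book_4 0.58 px [132. 216.] z 0.114 rect [482. 295.] [148.  29.] 4.5 491
book_4 0.43 px [242. 212.] z 0.037 rect [520.  -2.] [219. 166.] 84.7 332
glue 0.74 px [144. 166.] z 0.15 rect [638. 281.] [24. 22.] 47.0 67
stapler 0.85 px [260. 142.] z 0.057 rect [730. -67.] [ 26. 145.] 73.3 306
reel 0.94 px [215. 138.] z 0.053 rect [753.  76.] [109. 108.] 0.7 838
reel 0.17 px [145. 227.] z 0.038 rect [473. 271.] [ 46. 170.] 77.5 114
```

View pics/top.png

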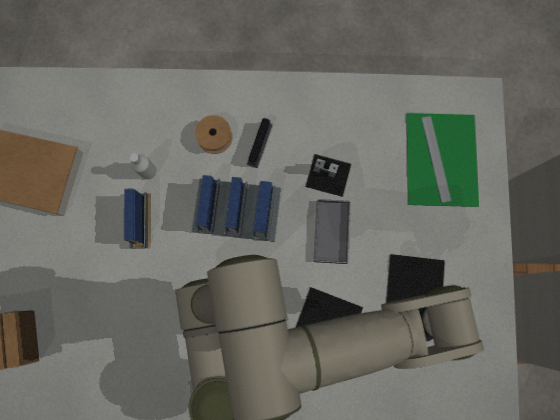

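The top view shows three blue books in the rack at pixels (205,202), (237,204) and (261,206), and the spare in the stand at (132,216). The tray is at (333,233). There are three black mats, at (325,181), (412,275) and (321,306). The first measures about 119×112 mm and has the gauge on it, so it fits the smallest mat. The others are larger. I'll move over the gauge, then confirm from a crop.

```bash
cat >> h.py <<'E'
from scipy.spatial.transform import Rotation as Ro
def go(x,y,z,deg):
    s=ctrl.state();R=np.array(s["tool_rot"]);a=np.radians(deg)
    T=np.array([[np.cos(a),np.sin(a),0],[np.sin(a),-np.cos(a),0],[0,0,-1]])
    d=R.T@(np.array([x,y,z])-s["tcp_pos"])*100
    w=Ro.from_matrix(R.T@T).as_rotvec()
    print("MOVE t cm",np.round(d,2),"w",np.round(w,3),"rows>=",int(max(np.linalg.norm(d)/4.17,np.degrees(np.linalg.norm(w))/7.16))+2)
def st():
    s=ctrl.state();R=np.array(s["tool_rot"])
    print("t",round(s["time_s"],2),"tcp",np.round(s["tcp_pos"],4),"ang",round(np.degrees(np.arctan2(R[1,0],R[0,0])),1),"F",np.round(s["ft_force"],1),"gap",round(s["finger_gap"]*88.1,1))
E
python3 -c "
from h import *
go(.60,-.255,.30,-16)"
```

```text
MOVE t cm [43.82 -4.23 -6.13] w [ 0.    -0.     0.711] rows>= 12
```

```bash
python3 -m pendant '[[5,43.8,-4.2,-6.1,0,0,0.711],[5,43.8,-4.2,-6.1,0,0,0.711],[5,43.8,-4.2,-6.1,0,0,0.711],[5,43.8,-4.2,-6.1,0,0,0.711],[5,43.8,-4.2,-6.1,0,0,0.711],[5,43.8,-4.2,-6.1,0,0,0.711],[5,43.8,-4.2,-6.1,0,0,0.711],[5,43.8,-4.2,-6.1,0,0,0.711],[5,43.8,-4.2,-6.1,0,0,0.711],[5,43.8,-4.2,-6.1,0,0,0.711],[5,43.8,-4.2,-6.1,0,0,0.711],[5,43.8,-4.2,-6.1,0,0,0.711]]'
python3 - <<'E'
from h import *
st()
f=ctrl.grab_frame("wrist");P=cloud(f)
t=ctrl.grab_frame("top")
a=np.array(f["image"])[...,::-1];b=cv2.resize(np.array(t["image"])[130:340,180:480][...,::-1],(600,420))
cv2.imwrite("pics/w1.png",cv2.resize(np.hstack([a,b]),(800,290)))
print(f["xyz"],np.round(f["orientation"],2).tolist())
for n in ["mat","gauge","gauge_grip","book_1","tray"]:
    for r in ctrl.regions_of(f,n):
        q=P[r["mask"]];q=q[~np.isnan(q[:,0])]
        if len(q)<20 or r["conf"]<.4: continue
        zt=np.percentile(q[:,2],95);tt=q[q[:,2]>zt-.006]
        (c,sz,an)=cv2.minAreaRect((tt[:,:2]*1000).astype(np.float32))
        print(n,round(r["conf"],2),"px",(np.array(r["xy"])*[560,420]).round(),"z",round(zt,3),"rect",np.round(c,1),np.round(sz),round(an,1),len(tt))
E
```

```text
time_s: 1.6
tcp_pos: [0.6036, -0.2517, 0.2998]
tool_rot: [[0.962, -0.271, 0.001], [-0.271, -0.962, 0.001], [0.001, -0.001, -1.0]]
ft_force: [-0.6, 0.2, -0.1]
finger_gap: 0.565
t 1.6 tcp [ 0.6036 -0.2517  0.2998] ang -15.7 F [-0.6  0.2 -0.1] gap 49.8
[ 0.67120513 -0.27085167  0.44440987] [[-0.27, -0.93, -0.26], [-0.96, 0.26, 0.07], [-0.0, 0.27, -0.96]]
mat 0.76 px [546. 266.] z 0.004 rect [ 382.6 -543.8] [89. 42.] 50.5 870
mat 0.61 px [307. 136.] z 0.003 rect [ 638.  -281.8] [123. 112.] 75.1 7705
mat 0.57 px [360. 378.] z 0.004 rect [ 262.3 -272. ] [100.  35.] 74.3 1228
gauge 0.58 px [289. 119.] z 0.102 rect [ 652.9 -271. ] [18. 22.] 74.0 456
gauge_grip 0.76 px [287. 122.] z 0.102 rect [ 652.9 -271. ] [18. 22.] 74.0 450
book_1 0.97 px [ 20. 263.] z 0.097 rect [622.5 -66. ] [ 28. 289.] 17.1 196
book_1 0.7 px [ 89. 254.] z 0.11 rect [590.8  -8.1] [29. 18.] 71.7 408
book_1 0.62 px [157. 251.] z 0.11 rect [ 569.2 -123. ] [ 97. 247.] 55.8 1353
tray 0.88 px [332. 231.] z 0.022 rect [ 503.2 -294.8] [100. 204.] 87.8 954
```

View pics/w1.png

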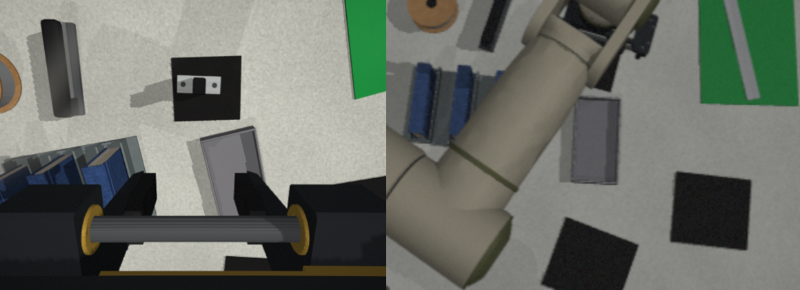

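The crop agrees: the gauge's mat is clearly the smallest of the three black mats, and the gauge stands on it with its grip at (0.653, -0.271), turned -16°. Next I'll descend onto the grip.

```bash
python3 -c "
from h import *
st();go(.6529,-.271,.14,-16);go(.6529,-.271,.063,-16)"
```

```text
t 1.95 tcp [ 0.5989 -0.2564  0.2999] ang -16.1 F [ 0.1 -0.1 -1.2] gap 50.1
MOVE t cm [ 5.59 -0.1  15.99] w [ 0.     0.    -0.002] rows>= 6
MOVE t cm [ 5.6  -0.1  23.69] w [ 0.     0.    -0.002] rows>= 7
```

```bash
python3 -m pendant '[[5,5.6,-0.1,12,0,0,0],[5,5.6,-0.1,16,0,0,0],[5,5.6,-0.1,16,0,0,0],[5,5.6,-0.1,20,0,0,0],[5,5.6,-0.1,23.7,0,0,0],[5,5.6,-0.1,23.7,0,0,0],[5,5.6,-0.1,23.7,0,0,0],[5,5.6,-0.1,23.7,0,0,0],[1,5.6,-0.1,23.7,0,0,0],[1,5.6,-0.1,23.7,0,0,0],[1,5.6,-0.1,23.7,0,0,0],[1,5.6,-0.1,23.7,0,0,0]]' 30
python3 -c "
from h import *
st()"
```

```text
time_s: 2.95
tcp_pos: [0.6539, -0.27, 0.0631]
tool_rot: [[0.961, -0.276, 0.0], [-0.276, -0.961, -0.0], [0.0, 0.0, -1.0]]
ft_force: [0.5, 0.2, -0.1]
finger_gap: 0.292
t 2.95 tcp [ 0.6539 -0.27    0.0631] ang -16.0 F [ 0.5  0.2 -0.1] gap 25.7
```

```bash
python3 -m pendant '[[1,0,0,0,0,0,0],[1,0,0,0,0,0,0],[1,0,0,0,0,0,0],[1,0,0,0,0,0,0],[1,0,0,-4,0,0,0],[1,0,0,-8,0,0,0],[1,0,0,-12,0,0,0],[1,0,0,-16,0,0,0],[1,0,0,-16,0,0,0]]'
python3 -c "
from h import *
st()
go(.50,-.13,.225,-5.5)"
```

```text
time_s: 3.7
tcp_pos: [0.6558, -0.2706, 0.2321]
tool_rot: [[0.961, -0.275, 0.012], [-0.275, -0.961, -0.007], [0.013, 0.003, -1.0]]
ft_force: [0.7, -0.6, -0.6]
finger_gap: 0.199
t 3.7 tcp [ 0.6558 -0.2706  0.2321] ang -16.0 F [ 0.7 -0.6 -0.6] gap 17.5
MOVE t cm [-18.86  -9.23   0.42] w [ 0.005 -0.013 -0.183] rows>= 7
```

```bash
python3 -c "
from h import *
go(.39,-.03,.28,-5.5)"
```

```text
MOVE t cm [-32.11 -15.8   -5.28] w [ 0.005 -0.013 -0.183] rows>= 10
```

```bash
python3 -m pendant '[[1,-32,-15.8,-5.3,0.005,-0.01,-0.183],[1,-32,-15.8,-5.3,0.005,-0.01,-0.183],[1,-32,-15.8,-5.3,0.005,-0.01,-0.183],[1,-32,-15.8,-5.3,0.005,-0.01,-0.183],[1,-32,-15.8,-5.3,0.005,-0.01,-0.183],[1,-32,-15.8,-5.3,0.005,-0.01,-0.183],[1,-32,-15.8,-5.3,0.005,-0.01,-0.183],[1,-32,-15.8,-5.3,0.005,-0.01,-0.183],[1,-32,-15.8,-5.3,0.005,-0.01,-0.183],[1,-32,-15.8,-5.3,0.005,-0.01,-0.183],[1,-32,-15.8,-5.3,0.005,-0.01,-0.183]]'
cat >> h.py <<'E'
def look(names,cam="wrist",minc=.4,n=None,band=.006):
    f=ctrl.grab_frame(cam);P=cloud(f)
    if n: save(f,n)
    for nm in names:
        for r in ctrl.regions_of(f,nm):
            q=P[r["mask"]];q=q[~np.isnan(q[:,0])]
            if len(q)<20 or r["conf"]<minc: continue
            zt=np.percentile(q[:,2],95);tt=q[abs(q[:,2]-zt)<band]
            (c,sz,an)=cv2.minAreaRect((tt[:,:2]*1000).astype(np.float32))
            print(nm,round(r["conf"],2),"px",(np.array(r["xy"])*[560,420]).round(),"z",round(zt,3),"rect",np.round(c,1),np.round(sz,1),round(an,1),len(tt))
    return f,P
E
python3 - <<'E'
from h import *
st();f,P=look(["book_1","rack","gauge"],n="w2.png");st()
# book tops by height segmentation
m=((P[...,2]>.103)&(P[...,2]<.118)&(P[...,0]>.41)).astype(np.uint8)
k,l,s,_=cv2.connectedComponentsWithStats(m)
for i in range(1,k):
    if s[i,4]>300:
        q=P[l==i];(c,sz,a)=cv2.minAreaRect((q[:,:2]*1000).astype(np.float32));print("seg",s[i].tolist(),np.round(np.median(q[:,2]),4),np.round(c,1),np.round(sz,1),round(a,1))
E
```

```text
time_s: 4.62
tcp_pos: [0.3895, -0.0291, 0.2758]
tool_rot: [[0.995, -0.095, -0.008], [-0.095, -0.995, 0.006], [-0.008, -0.006, -1.0]]
ft_force: [-0.2, -0.8, -2.9]
finger_gap: 0.204
t 4.62 tcp [ 0.3895 -0.0291  0.2758] ang -5.4 F [-0.2 -0.8 -2.9] gap 18.0
book_1 0.98 px [146.  62.] z 0.111 rect [499.9  84.4] [28.8 95.9] 85.8 4472
book_1 0.95 px [241.  61.] z 0.111 rect [494.8   1. ] [28.1 90.3] 85.3 4164
book_1 0.69 px [331.  59.] z 0.111 rect [485.7 -81.7] [34.7 92.7] 83.9 5238
book_1 0.44 px [  4. 171.] z 0.037 rect [419.6 276.8] [21.1  3.1] 5.1 66
rack 0.75 px [263.  66.] z 0.035 rect [498.3   1.2] [217.4 120.6] 84.7 1828
gauge 0.76 px [281. 244.] z 0.315 rect [397.5 -29.8] [17.9  7.4] 83.8 1319
gauge 0.48 px [267.  64.] z 0.035 rect [ 4.981e+02 -2.000e-01] [214.4 120.6] 84.7 1817
t 4.82 tcp [ 0.3904 -0.0303  0.2752] ang -5.6 F [ 0.  -0.4 -2.7] gap 17.9
seg [105, 0, 51, 128, 4479] 0.1096 [499.9  84.4] [28.8 95.9] 85.8
seg [214, 0, 40, 121, 4182] 0.1096 [494.8   1. ] [28.2 90.3] 85.1
seg [314, 0, 50, 124, 5244] 0.1096 [485.7 -81.7] [34.7 92.7] 83.9
```

View pics/w2.png

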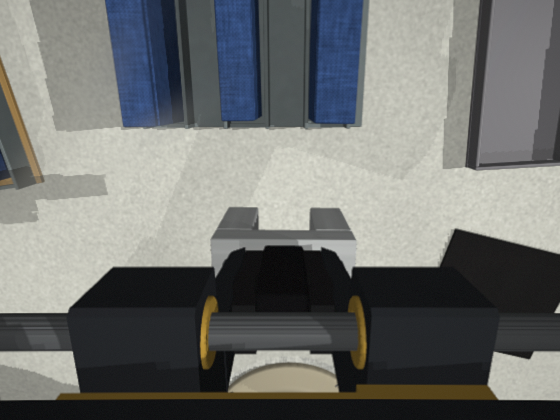

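The wrist picture shows the three spines at columns 146, 241 and 331. The right one, at (331,59), measures 34.7 mm against 28.8 and 28.1 for the other two, so I'll try the gauge on it first. Its centre line passes through (0.5135, -0.0847).

```bash
python3 -c "
from h import *
go(.513,-.0847,.195,-5.8)"
```

```text
MOVE t cm [12.81  4.27  7.85] w [-0.006  0.011  0.004] rows>= 5
```

```bash
python3 -m pendant '[[1,6.4,2.1,3,-0.006,0.011,0.004],[1,9.6,3.2,5,-0.006,0.011,0.004],[1,12.8,4.3,6.5,-0.006,0.011,0.004],[1,12.8,4.3,7.9,-0.006,0.011,0.004],[1,12.8,4.3,7.9,-0.006,0.011,0.004],[1,12.8,4.3,7.9,-0.006,0.011,0.004]]'
python3 - <<'E'
from h import *
st();f,P=look(["book_1","gauge"])
for z0,z1 in[(.104,.1125),(.17,.183)]:
  m=((P[...,2]>z0)&(P[...,2]<z1)&(P[...,0]>.41)).astype(np.uint8)
  k,l,s,_=cv2.connectedComponentsWithStats(m)
  for i in range(1,k):
    if s[i,4]>100:
        q=P[l==i];(c,sz,a)=cv2.minAreaRect((q[:,:2]*1000).astype(np.float32));print("seg",s[i].tolist(),np.round(np.median(q[:,2]),4),np.round(c,1),np.round(sz,1),round(a,1))
go(.513,-.0847,.174,-5.8)
E
```

```text
time_s: 5.32
tcp_pos: [0.5125, -0.0849, 0.193]
tool_rot: [[0.995, -0.101, -0.003], [-0.101, -0.995, 0.002], [-0.003, -0.001, -1.0]]
ft_force: [0.6, 0.6, -1.9]
finger_gap: 0.196
t 5.32 tcp [ 0.5125 -0.0849  0.193 ] ang -5.8 F [ 0.6  0.6 -1.9] gap 17.2
book_1 0.87 px [171. 180.] z 0.11 rect [539.9  -2.7] [ 28.7 113.9] 85.4 7411
book_1 0.7 px [282. 164.] z 0.111 rect [544.4 -87.7] [34.1 84.6] 84.0 6887
book_1 0.63 px [ 58. 198.] z 0.11 rect [527.8  82.4] [ 30.  144.3] 85.1 8619
gauge 0.59 px [284. 244.] z 0.232 rect [520.1 -85.4] [17.7  7.4] 84.7 1308
seg [120, 95, 64, 172, 7421] 0.1095 [539.9  -2.7] [ 28.7 113.9] 85.4
seg [255, 98, 56, 132, 6888] 0.1095 [544.4 -87.7] [34.1 84.6] 84.0
seg [0, 104, 72, 209, 8642] 0.1095 [527.8  82.4] [ 30.  144.3] 85.1
seg [212, 227, 143, 12, 1151] 0.1775 [524.7 -86.1] [66.1  1.6] 83.9
MOVE t cm [0.05 0.03 2.23] w [ 0.001 -0.003  0.001] rows>= 2
```

```bash
python3 -m pendant '[[1,0,0,1.5,0,0,0],[1,0,0,1.9,0,0,0],[1,0,0,2.1,0,0,0],[1,0,0,2.3,0,0,0],[1,0,0,2.4,0,0,0],[1,0,0,2.5,0,0,0],[1,0,0,2.6,0,0,0],[1,0,0,2.6,0,0,0]]'; python3 -c "
from h import *
st()"
```

```text
time_s: 6.13
tcp_pos: [0.5129, -0.0845, 0.1704]
tool_rot: [[0.995, -0.1, 0.003], [-0.1, -0.995, -0.001], [0.003, 0.001, -1.0]]
ft_force: [-1.6, 1.2, 5.2]
finger_gap: 0.2
t 6.13 tcp [ 0.5129 -0.0845  0.1704] ang -5.7 F [-1.6  1.2  5.2] gap 17.7
```

```bash
python3 -m pendant '[[1,0,0,0.2,0,0,0],[1,0,0,0.3,0,0,0],[1,0,0,0.3,0,0,0],[1,0,0,0.3,0,0,0]]'
python3 - <<'E'
from h import *
st()
f=ctrl.grab_frame("side");save(f,"side1.png",(100,60,500,360),2)
E
```

```text
time_s: 6.47
tcp_pos: [0.514, -0.0849, 0.17]
tool_rot: [[0.995, -0.1, 0.007], [-0.1, -0.995, -0.003], [0.008, 0.002, -1.0]]
ft_force: [-4.8, 0.6, 22.7]
finger_gap: 0.201
t 6.47 tcp [ 0.514  -0.0849  0.17  ] ang -5.7 F [-4.8  0.6 22.7] gap 17.7
```

View pics/side1.png

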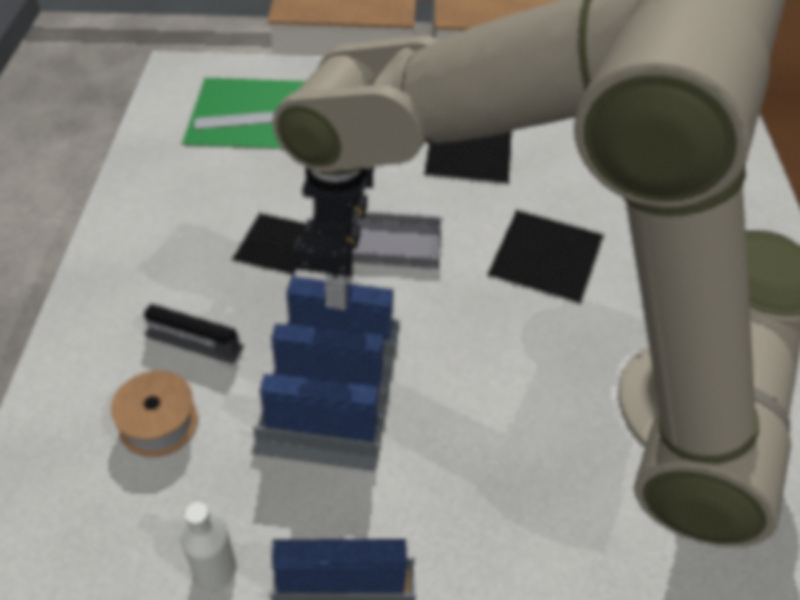

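The side view shows the gauge, at (335,290), sitting on the spine of the far book. It stopped at TCP z 0.170, so its feet are at about 0.110, which is the spine height. The upward push is about 25 N and it isn't going down. Together with the measured 34 mm width, this is the thick one. The gauge goes back to the mat.

```bash
python3 -m pendant '[[1,0,0,-3,0,0,0],[1,0,0,-6,0,0,0],[1,0,0,-6,0,0,0]]'; python3 -c "
from h import *
st();go(.638,-.281,.20,-15);go(.638,-.281,.064,-15)"
```

```text
time_s: 6.77
tcp_pos: [0.5144, -0.085, 0.2319]
tool_rot: [[0.995, -0.1, 0.01], [-0.1, -0.995, -0.004], [0.011, 0.003, -1.0]]
ft_force: [0.7, -0.7, -2.2]
finger_gap: 0.206
t 6.77 tcp [ 0.5144 -0.085   0.2319] ang -5.7 F [ 0.7 -0.7 -2.2] gap 18.2
MOVE t cm [14.22 18.26  3.39] w [ 0.002 -0.011  0.162] rows>= 7
MOVE t cm [14.07 18.22 16.99] w [ 0.002 -0.011  0.162] rows>= 8
```

```bash
python3 -m pendant '[[1,14.2,18.3,0,0,0,0.162],[1,14.2,18.3,0,0,0,0.162],[1,14.2,18.3,0,0,0,0.162],[1,14.2,18.3,0,0,0,0.162],[1,14.2,18.3,0,0,0,0.162],[1,14.2,18.3,0,0,0,0.162],[1,14.2,18.3,4,0,0,0.162],[1,14.2,18.3,8,0,0,0.162],[1,14.2,18.3,12,0,0,0.162],[1,14.2,18.3,14.5,0,0,0.162],[1,14.2,18.3,14.5,0,0,0.162],[1,14.2,18.3,14.5,0,0,0.162]]'; python3 -c "
from h import *
f=ctrl.grab_frame('wrist')
st();go(.638,-.281,.064,-15)"
```

```text
time_s: 7.77
tcp_pos: [0.6354, -0.2805, 0.0807]
tool_rot: [[0.966, -0.259, -0.0], [-0.259, -0.966, 0.001], [-0.001, -0.001, -1.0]]
ft_force: [-0.3, -0.5, -1.3]
finger_gap: 0.201
t 7.82 tcp [ 0.6363 -0.281   0.083 ] ang -15.0 F [-0.2  0.5 -2.4] gap 18.0
MOVE t cm [ 0.15 -0.05  1.9 ] w [ 0.001 -0.003 -0.   ] rows>= 2
```

```bash
python3 -m pendant '[[1,0,0,1,0,0,0],[1,0,0,1.6,0,0,0],[1,0,0,1.9,0,0,0],[1,0,0,2.0,0,0,0],[1,0,0,2.05,0,0,0],[1,0,0,2.05,0,0,0]]'; python3 -m pendant '[[5,0,0,0,0,0,0],[5,0,0,0,0,0,0],[5,0,0,0,0,0,0],[5,0,0,0,0,0,0],[5,0,0,0,0,0,0],[5,0,0,-3,0,0,0],[5,0,0,-7,0,0,0],[5,0,0,-11,0,0,0],[5,0,0,-15,0,0,0],[5,0,0,-18,0,0,0]]'; python3 -c "
from h import *
st();go(.42,-.075,.25,-5.5)"
```

```text
time_s: 8.32
tcp_pos: [0.6361, -0.2808, 0.0625]
tool_rot: [[0.966, -0.259, 0.003], [-0.259, -0.966, -0.001], [0.003, 0.0, -1.0]]
ft_force: [-2.6, 1.0, 4.8]
finger_gap: 0.204
time_s: 9.15
tcp_pos: [0.6356, -0.2807, 0.245]
tool_rot: [[0.966, -0.259, 0.005], [-0.259, -0.966, -0.002], [0.005, 0.001, -1.0]]
ft_force: [0.2, -0.1, 0.3]
finger_gap: 0.563
t 9.15 tcp [ 0.6356 -0.2807  0.245 ] ang -15.0 F [ 0.2 -0.1  0.3] gap 49.6
MOVE t cm [-26.15 -14.28  -0.64] w [ 0.001 -0.005 -0.166] rows>= 9
```

```bash
python3 -c "
from h import *
f,P=look(['gauge_grip'],cam='top')
st();go(.513,-.085,.18,-5.9)"
```

```text
t 9.25 tcp [ 0.6367 -0.2814  0.2475] ang -15.0 F [-0.3 -0.1  0.7] gap 49.9
MOVE t cm [-17.11 -15.78   6.5 ] w [ 0.004 -0.011 -0.159] rows>= 7
```

```bash
python3 -m pendant '[[5,-17.1,-15.8,2,0,-0.005,-0.159],[5,-17.1,-15.8,2,0,-0.005,-0.159],[5,-17.1,-15.8,2,0,-0.005,-0.159],[5,-17.1,-15.8,2,0,-0.005,-0.159],[5,-17.1,-15.8,2,0,-0.005,-0.159],[5,-17.1,-15.8,2,0,-0.005,-0.159],[5,-17.1,-15.8,6.5,0,-0.005,-0.159],[5,-17.1,-15.8,6.5,0,-0.005,-0.159],[5,-17.1,-15.8,6.5,0,-0.005,-0.159]]'
python3 - <<'E'
from h import *
f,P=look(['book_1','gauge_grip','mat'])
st();go(.513,-.085,.067,-5.9)
E
```

```text
time_s: 10.0
tcp_pos: [0.5104, -0.0834, 0.1741]
tool_rot: [[0.995, -0.103, -0.008], [-0.103, -0.995, 0.002], [-0.008, -0.002, -1.0]]
ft_force: [-0.6, 0.2, 0.1]
finger_gap: 0.568
book_1 0.75 px [163. 177.] z 0.11 rect [531.5  -2.2] [ 28.6 130.7] 85.2 8919
book_1 0.71 px [283. 197.] z 0.111 rect [517.6 -84.9] [ 34.1 138.4] 83.8 12197
book_1 0.68 px [ 48. 193.] z 0.11 rect [538.6  71.8] [ 27.5 119.3] 72.6 5133
gauge_grip 0.6 px [525.   6.] z 0.055 rect [ 626.7 -262.2] [35.8  3.4] 76.2 274
mat 0.85 px [498.  44.] z 0.003 rect [ 610.2 -271.4] [113.  51.] 76.3 7698
t 10.2 tcp [ 0.5121 -0.0845  0.1769] ang -6.0 F [-0.4 -0.3  0.5] gap 50.4
MOVE t cm [ 0.11  0.04 10.99] w [ 0.     0.002 -0.001] rows>= 4
```

```bash
python3 -m pendant '[[5,0.1,0,4,0,0,0],[5,0.1,0,8,0,0,0],[5,0.1,0,11,0,0,0],[5,0.1,0,11,0,0,0],[2.5,0.1,0,11,0,0,0],[2.5,0.1,0,11,0,0,0],[2.5,0.1,0,11,0,0,0],[2.5,0.1,0,11,0,0,0],[2.5,0.1,0,11,0,0,0],[2.5,0.1,0,11,0,0,0]]' 40; python3 -c "
from h import *
st()"
```

```text
time_s: 11.03
tcp_pos: [0.5134, -0.0844, 0.0682]
tool_rot: [[0.995, -0.103, 0.001], [-0.103, -0.995, -0.001], [0.001, 0.001, -1.0]]
ft_force: [0.3, -0.1, 7.2]
finger_gap: 0.387
t 11.03 tcp [ 0.5134 -0.0844  0.0682] ang -5.9 F [ 0.3 -0.1  7.2] gap 34.1
```

```bash
python3 -m pendant '[[2.5,0,0,-3,0,0,0],[2.5,0,0,-7,0,0,0],[2.5,0,0,-11,0,0,0],[2.5,0,0,-15,0,0,0],[2.5,0,0,-17,0,0,0],[2.5,0,0,-17,0,0,0]]'; python3 -c "
from h import *
f,P=look(['book_1','tray'])
st();go(.46,-.294,.20,-2.3)"
```

```text
time_s: 11.53
tcp_pos: [0.514, -0.0843, 0.2413]
tool_rot: [[0.995, -0.103, 0.006], [-0.103, -0.995, -0.003], [0.006, 0.002, -1.0]]
ft_force: [1.1, -0.5, -2.7]
finger_gap: 0.383
book_1 0.59 px [281. 217.] z 0.284 rect [536.9 -86.5] [ 34.2 100. ] 83.9 28302
book_1 0.58 px [191. 183.] z 0.11 rect [523.2  -1.5] [ 28.2 147.3] 85.3 6120
tray 0.91 px [487. 192.] z 0.022 rect [ 460.5 -293.8] [101.  190.1] 88.0 2529
t 11.68 tcp [ 0.5119 -0.0836  0.2344] ang -5.9 F [-0.1  0.2 -3.4] gap 33.5
MOVE t cm [-2.97 21.47  3.44] w [-0.001  0.006 -0.063] rows>= 7
```

```bash
python3 -m pendant '[[2.5,-3,21.5,0,0,0,-0.063],[2.5,-3,21.5,0,0,0,-0.063],[2.5,-3,21.5,0,0,0,-0.063],[2.5,-3,21.5,0,0,0,-0.063],[2.5,-3,21.5,0,0,0,-0.063],[2.5,-3,21.5,0,0,0,-0.063],[2.5,-3,21.5,0,0,0,-0.063],[2.5,-3,21.5,4,0,0,-0.063],[2.5,-3,21.5,8,0,0,-0.063],[2.5,-3,21.5,12,0,0,-0.063],[2.5,-3,21.5,14.5,0,0,-0.063],[2.5,-3,21.5,14.5,0,0,-0.063]]';  python3 -c "
from h import *
f=ctrl.grab_frame('wrist')
f=ctrl.grab_frame('wrist')
st();go(.46,-.294,.066,-2.3)"
```

```text
time_s: 12.68
tcp_pos: [0.4578, -0.2906, 0.0848]
tool_rot: [[0.999, -0.039, -0.012], [-0.039, -0.999, 0.01], [-0.012, -0.009, -1.0]]
ft_force: [-0.7, 1.0, -3.8]
finger_gap: 0.382
t 12.78 tcp [ 0.4603 -0.2934  0.0907] ang -2.2 F [-0.1  0.3 -2.7] gap 33.6
MOVE t cm [-0.01  0.06  2.47] w [-0.002  0.005  0.001] rows>= 2
```

```bash
python3 -m pendant '[[2.5,0,0,1.2,0,0,0],[2.5,0,0,1.8,0,0,0],[2.5,0,0,2.1,0,0,0],[2.5,0,0,2.3,0,0,0],[2.5,0,0,2.4,0,0,0],[2.5,0,0,2.4,0,0,0],[2.5,0,0,2.4,0,0,0]]';  python3 -c "
from h import *
st()"
```

```text
time_s: 13.37
tcp_pos: [0.4601, -0.2946, 0.0673]
tool_rot: [[0.999, -0.04, -0.003], [-0.04, -0.999, 0.0], [-0.003, 0.0, -1.0]]
ft_force: [0.3, 0.6, -3.5]
finger_gap: 0.38
t 13.37 tcp [ 0.4601 -0.2946  0.0673] ang -2.3 F [ 0.3  0.6 -3.5] gap 33.5
```

```bash
python3 -m pendant '[[2.5,0,0,0.1,0,0,0],[2.5,0,0,0.2,0,0,0],[2.5,0,0,0.3,0,0,0],[2.5,0,0,0.3,0,0,0],[2.5,0,0,0.3,0,0,0]]';  python3 -c "
from h import *
st()"
```

```text
time_s: 13.78
tcp_pos: [0.46, -0.2948, 0.0662]
tool_rot: [[0.999, -0.04, -0.003], [-0.04, -0.999, -0.0], [-0.003, 0.0, -1.0]]
ft_force: [-10.5, 4.2, 19.5]
finger_gap: 0.383
t 13.78 tcp [ 0.46   -0.2948  0.0662] ang -2.3 F [-10.5   4.2  19.5] gap 33.8
```

```bash
python3 -m pendant '[[2.5,0,0,-0.15,0,0,0],[2.5,0,0,-0.15,0,0,0],[5.5,0,0,-0.15,0,0,0],[5.5,0,0,-0.15,0,0,0],[5.5,0,0,-0.15,0,0,0],[5.5,0,0,-0.15,0,0,0],[5.5,0,0,-3,0,0,0],[5.5,0,0,-7,0,0,0],[5.5,0,0,-11,0,0,0],[5.5,0,0,-15,0,0,0],[5.5,0,0,-15,0,0,0]]';  python3 -c "
from h import *
f,P=look(['book_1','tray','gauge_grip','mat'])
st();go(.37,.27,.27,4.5)"
```

```text
time_s: 14.7
tcp_pos: [0.4625, -0.2963, 0.2214]
tool_rot: [[0.999, -0.04, 0.006], [-0.04, -0.999, -0.008], [0.006, 0.008, -1.0]]
ft_force: [0.7, -0.6, 1.0]
finger_gap: 0.628
book_1 0.95 px [277. 199.] z 0.109 rect [ 459.6 -294.6] [ 34. 147.] 87.5 8540
tray 0.6 px [257. 164.] z 0.023 rect [ 460.3 -293.6] [100.2 190.3] 87.9 2473
gauge_grip 0.82 px [280.   7.] z 0.041 rect [ 615.2 -301.7] [14.8  1.4] 79.6 52
mat 0.89 px [289. 370.] z 0.004 rect [ 226.5 -294. ] [185.3  60.6] 87.2 5801
mat 0.87 px [502. 253.] z 0.004 rect [ 369.8 -537.7] [138.8  52. ] 79.4 4156
mat 0.74 px [259.  25.] z 0.003 rect [ 611.  -275.1] [120.9  55.2] 76.9 6408
t 14.95 tcp [ 0.46   -0.2942  0.2122] ang -2.3 F [-0.1 -1.1  0.4] gap 55.0
MOVE t cm [-11.3  -56.02  -5.58] w [-0.003  0.005 -0.119] rows>= 15
```

The thick book stands in the tray, with its spine at z 0.109 and 1 mm from the centre. Now for the spare.

```bash
python3 -m pendant '[[5.5,2.3,-58.4,-2,0,0,-0.119],[5.5,2.3,-58.4,-2,0,0,-0.119],[5.5,2.3,-58.4,-2,0,0,-0.119],[5.5,2.3,-58.4,-2,0,0,-0.119],[5.5,2.3,-58.4,-2,0,0,-0.119],[5.5,2.3,-58.4,-2,0,0,-0.119],[5.5,2.3,-58.4,-2,0,0,-0.119],[5.5,2.3,-58.4,-2,0,0,-0.119],[5.5,2.3,-58.4,-2,0,0,-0.119],[5.5,2.3,-58.4,-2,0,0,-0.119],[5.5,2.3,-58.4,-2,0,0,-0.119],[5.5,2.3,-58.4,-2,0,0,-0.119]]';python3 -m pendant '[[5,2.3,0,0,0,0,0],[5,0,0,0,0,0,0],[5,0,0,0,0,0,0]]';  python3 -c "
from h import *
st()"
```

```text
time_s: 15.95
tcp_pos: [0.4996, 0.2056, 0.2297]
tool_rot: [[0.997, 0.079, -0.006], [0.079, -0.997, 0.0], [-0.006, -0.001, -1.0]]
ft_force: [1.0, -0.8, -0.5]
finger_gap: 0.625
time_s: 16.2
tcp_pos: [0.4982, 0.2042, 0.2284]
tool_rot: [[0.997, 0.08, -0.009], [0.08, -0.997, -0.0], [-0.009, -0.0, -1.0]]
ft_force: [-0.1, 0.1, -0.0]
finger_gap: 0.568
t 16.2 tcp [0.4982 0.2042 0.2284] ang 4.6 F [-0.1  0.1 -0. ] gap 50.1
```

```bash
python3 -c "
from h import *
f,P=look(['book_4','stand'])
st();go(.482,.293,.18,4.5)"
```

```text
book_4 0.82 px [523. 189.] z 0.11 rect [5.08e+02 3.00e-01] [ 30.1 112.2] 85.2 3439
book_4 0.78 px [172. 186.] z 0.11 rect [483.6 295.6] [143.5  28.3] 4.3 6106
book_4 0.6 px [432. 162.] z 0.11 rect [526.2  83. ] [ 29.2 147.6] 85.5 7537
stand 0.94 px [215. 164.] z 0.035 rect [489.8 293.4] [144.2  48.1] 3.6 792
stand 0.52 px [385. 140.] z 0.035 rect [527.3  60. ] [ 97.3 167.5] 84.5 2253
t 16.35 tcp [0.5003 0.2033 0.2308] ang 4.5 F [-0.2  0.4 -0.5] gap 49.8
MOVE t cm [-1.1  -9.08  5.09] w [-0.001  0.004 -0.   ] rows>= 4
```

```bash
python3 -m pendant '[[5,-1.2,-9.3,2,0,0,0],[5,-1.2,-9.3,4,0,0,0],[5,-1.2,-9.3,5,0,0,0],[5,-1.2,-9.3,5,0,0,0],[5,-1.2,-9.3,5,0,0,0]]';  python3 -c "
from h import *
f,P=look(['book_4'],minc=.6)
st();go(.4815,.2954,.067,4.4)"
```

```text
time_s: 16.77
tcp_pos: [0.4807, 0.2952, 0.1807]
tool_rot: [[0.997, 0.08, -0.005], [0.08, -0.997, -0.0], [-0.005, -0.0, -1.0]]
ft_force: [0.1, 0.2, -0.5]
finger_gap: 0.568
book_4 0.65 px [541. 199.] z 0.085 rect [473.5 101.2] [ 3.4 41.5] 85.7 550
t 16.87 tcp [0.4817 0.2945 0.1823] ang 4.5 F [0.2 0.6 0.6] gap 49.9
MOVE t cm [ 0.   -0.08 11.53] w [-0.001  0.002  0.001] rows>= 4
```

```bash
python3 -m pendant '[[5,0,-0.1,4,0,0,0],[5,0,-0.1,8,0,0,0],[5,0,-0.1,11.5,0,0,0],[5,0,-0.1,11.5,0,0,0],[5,0,-0.1,11.5,0,0,0],[2,0,-0.1,11.5,0,0,0],[2,0,-0.1,11.5,0,0,0],[2,0,-0.1,11.5,0,0,0],[2,0,-0.1,11.5,0,0,0],[2,0,-0.1,11.5,0,0,0],[2,0,-0.1,11.5,0,0,0]]' 40; python3 -c "
from h import *
st()"
```

```text
time_s: 17.78
tcp_pos: [0.4812, 0.2967, 0.068]
tool_rot: [[0.997, 0.079, -0.001], [0.079, -0.997, 0.002], [-0.0, -0.002, -1.0]]
ft_force: [-0.9, -1.4, 8.0]
finger_gap: 0.313
t 17.78 tcp [0.4812 0.2967 0.068 ] ang 4.5 F [-0.9 -1.4  8. ] gap 27.6
```

```bash
python3 -m pendant '[[2,0,0,-3,0,0,0],[2,0,0,-7,0,0,0],[2,0,0,-11,0,0,0],[2,0,0,-15,0,0,0],[2,0,0,-18,0,0,0],[2,0,0,-18,0,0,0]]'; python3 -c "
from h import *
st();go(.49,-.01,.26,-5.4)"
```

```text
time_s: 18.28
tcp_pos: [0.4825, 0.297, 0.2532]
tool_rot: [[0.997, 0.079, 0.007], [0.079, -0.997, 0.005], [0.008, -0.004, -1.0]]
ft_force: [-0.1, 0.3, -2.4]
finger_gap: 0.317
t 18.28 tcp [0.4825 0.297  0.2532] ang 4.5 F [-0.1  0.3 -2.4] gap 27.9
MOVE t cm [-1.68 30.66 -0.82] w [-0.005 -0.007  0.173] rows>= 9
```

```bash
python3 -m pendant '[[2,-1.7,30.6,-1,0,0,0.173],[2,-1.7,30.6,-1,0,0,0.173],[2,-1.7,30.6,-1,0,0,0.173],[2,-1.7,30.6,-1,0,0,0.173],[2,-1.7,30.6,-1,0,0,0.173],[2,-1.7,30.6,-1,0,0,0.173],[2,-1.7,30.6,-1,0,0,0.173],[2,-1.7,30.6,-1,0,0,0.173],[2,-1.7,30.6,-1,0,0,0.173],[2,-1.7,30.6,-1,0,0,0.173]]'
python3 - <<'E'
from h import *
f,P=look(['book_4','rack'],minc=.5)
f,P=look([]);st();save(f,"w3.png")
np.save("w3P.npy",P)
# rack frame approx: origin at (.513,-.0845), angle -5.3
a=np.radians(-5.3);ex=np.array([np.cos(a),np.sin(a)]);ey=np.array([-ex[1],ex[0]])
d=P[...,:2]-np.array([.513,-.0845]);X=d@ex*1000;Y=d@ey*1000;Z=P[...,2]
for xs in [(-70,-20),(-20,30),(30,75)]:
    m=(X>xs[0])&(X<xs[1])&(abs(Y)<50)&(Z>.031)&(Z<.042)
    h=np.histogram(Y[m],bins=np.arange(-50,51,1))
    print(xs,[(int(b),int(c)) for c,b in zip(h[0],h[1]) if c>3])
m=(abs(Y)<15)&(Z>.011)&(Z<.018)&(abs(X)<110)
h=np.histogram(X[m],bins=np.arange(-110,110,1));print("lip",[(int(b),int(c)) for c,b in zip(h[0],h[1]) if c>3])
m=(abs(Y)<15)&(Z>.003)&(Z<.009)&(abs(X)<110)
print("floor X",np.percentile(X[m],[1,99]),m.sum())
m=(Z>.031)&(Z<.042)&(abs(Y)<50)&(abs(X)<110);print("fence X",np.percentile(X[m],[.5,99.5]))
E
```

```text
time_s: 19.12
tcp_pos: [0.4877, -0.0104, 0.2553]
tool_rot: [[0.995, -0.096, -0.005], [-0.096, -0.995, 0.001], [-0.005, -0.001, -1.0]]
ft_force: [-0.3, 0.7, -3.5]
finger_gap: 0.316
book_4 0.83 px [283. 216.] z 0.298 rect [511.7 -12.5] [ 28.2 100.3] 84.4 23352
book_4 0.81 px [268.  75.] z 0.111 rect [582.4  -5.8] [27.6 28.6] 84.0 1446
book_4 0.65 px [174. 145.] z 0.111 rect [525.7  82.6] [ 28.3 147.1] 85.3 6316
book_4 0.64 px [544. 181.] z 0.059 rect [ 427.7 -276.4] [ 3.4 83.8] 87.9 483
t 19.32 tcp [ 0.488  -0.0089  0.2557] ang -5.3 F [-0.4  0.3 -3.1] gap 27.6
(-70, -20) [(-25, 19), (-24, 49), (-23, 45), (-22, 46), (-21, 47), (19, 30), (20, 44), (21, 42), (22, 48), (23, 32)]
(-20, 30) [(-25, 28), (-24, 46), (-23, 57), (-22, 51), (-21, 53), (19, 35), (20, 49), (21, 54), (22, 49), (23, 28)]
(30, 75) [(-26, 8), (-25, 34), (-24, 49), (-23, 51), (-22, 62), (-21, 43), (19, 34), (20, 53), (21, 51), (22, 56), (23, 26)]
lip [(-83, 8), (-82, 22), (-81, 20), (-80, 27), (-79, 6), (80, 27), (81, 31), (82, 29), (83, 30)]
floor X [-78.65272261  79.8259054 ] 4058
fence X [-81.38613162  83.57154637]
```

View pics/w3.png

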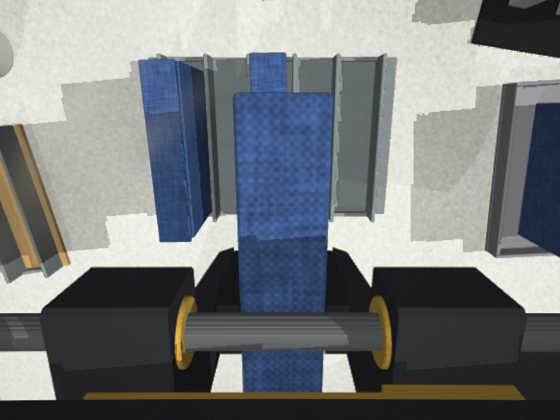

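The picture shows the empty place between the fences at columns 340 and 382, with the spare held square and the other two books in place. The fences put the place centre at (0.5133, -0.085).

```bash
python3 -c "
from h import *
go(.5132,-.0849,.25,-5.4)"
```

```text
MOVE t cm [3.21 7.33 0.56] w [-0.001  0.004  0.002] rows>= 3
```

```bash
python3 -m pendant '[[2,3.2,7.3,0,0,0,0.002],[2,3.2,7.3,0,0,0,0.002],[2,3.2,7.3,0,0,0,0.002],[2,3.2,7.3,4,0,0,0.002],[2,3.2,7.3,8,0,0,0.002],[2,3.2,7.3,10,0,0,0.002],[2,3.2,7.3,10,0,0,0.002],[2,3.2,7.3,10,0,0,0.002],[2,3.2,7.3,10,0,0,0.002]]'
python3 - <<'E'
from h import *
st();go(.5132,-.0849,.070,-5.4)
E
```

```text
time_s: 20.07
tcp_pos: [0.5138, -0.0856, 0.1577]
tool_rot: [[0.995, -0.095, -0.001], [-0.095, -0.995, -0.0], [-0.001, 0.001, -1.0]]
ft_force: [-0.5, 0.6, -2.2]
finger_gap: 0.314
t 20.07 tcp [ 0.5138 -0.0856  0.1577] ang -5.5 F [-0.5  0.6 -2.2] gap 27.7
MOVE t cm [-0.06 -0.06  8.77] w [ 0.001  0.001 -0.001] rows>= 4
```

```bash
python3 -m pendant '[[2,0,0,3,0,0,0],[2,0,0,5,0,0,0],[2,0,0,7,0,0,0],[2,0,0,8,0,0,0],[2,0,0,8.5,0,0,0],[2,0,0,8.6,0,0,0],[2,0,0,8.6,0,0,0],[2,0,0,8.6,0,0,0]]'
python3 - <<'E'
from h import *
st()
E
```

```text
time_s: 20.73
tcp_pos: [0.5132, -0.0859, 0.0711]
tool_rot: [[0.995, -0.096, -0.001], [-0.096, -0.995, -0.0], [-0.001, 0.0, -1.0]]
ft_force: [0.8, 0.1, -2.4]
finger_gap: 0.318
t 20.73 tcp [ 0.5132 -0.0859  0.0711] ang -5.5 F [ 0.8  0.1 -2.4] gap 28.0
```

```bash
python3 -m pendant '[[2,0,0,0.1,0,0,0],[2,0,0,0.2,0,0,0],[2,0,0,0.28,0,0,0],[2,0,0,0.33,0,0,0],[2,0,0,0.33,0,0,0]]'
python3 - <<'E'
from h import *
st()
E
```

```text
time_s: 21.15
tcp_pos: [0.5127, -0.0858, 0.068]
tool_rot: [[0.995, -0.096, -0.003], [-0.096, -0.995, 0.0], [-0.003, 0.0, -1.0]]
ft_force: [-6.3, 1.1, 10.7]
finger_gap: 0.311
t 21.15 tcp [ 0.5127 -0.0858  0.068 ] ang -5.5 F [-6.3  1.1 10.7] gap 27.4
```

On the floor: TCP z is 0.068, the same as when I picked it up, and it is pressing with about 13 N. Releasing and backing away.

```bash
python3 -m pendant '[[2,0,0,-0.1,0,0,0],[5,0,0,-0.1,0,0,0],[5,0,0,-0.1,0,0,0],[5,0,0,-0.1,0,0,0],[5,0,0,-0.1,0,0,0],[5,0,0,-3,0,0,0],[5,0,0,-7,0,0,0],[5,0,0,-11,0,0,0],[5,0,0,-15,0,0,0],[5,-4,0,-19,0,0,0],[5,-8,0,-21,0,0,0],[5,-8,0,-21,0,0,0]]'
python3 - <<'E'
from h import *
f,P=look(['book_1','gauge_grip','tray','mat'],minc=.5,n="w4.png")
st()
E
```

```text
time_s: 22.15
tcp_pos: [0.4318, -0.0778, 0.2798]
tool_rot: [[0.995, -0.096, 0.0], [-0.096, -0.995, -0.001], [0.0, 0.001, -1.0]]
ft_force: [-0.1, 0.4, 0.7]
finger_gap: 0.563
book_1 0.88 px [99. 87.] z 0.111 rect [524.6  82.5] [ 29.8 144.4] 85.4 6335
book_1 0.88 px [505. 123.] z 0.108 rect [ 459.5 -294.7] [ 36.3 147.7] 87.5 7141
book_1 0.78 px [284.  87.] z 0.111 rect [510.1 -85.6] [ 28. 142.] 84.4 5957
book_1 0.66 px [192.  88.] z 0.111 rect [519.1  -1.2] [ 28.3 139.8] 85.1 5913
tray 0.65 px [445. 106.] z 0.023 rect [ 460.6 -292.9] [100.8 190. ] 87.6 1668
mat 0.8 px [413. 278.] z 0.004 rect [ 216.8 -215.2] [ 21.2 154.2] 71.3 417
mat 0.71 px [481.   4.] z 0.003 rect [ 585.6 -285.5] [92.3 13.8] 78.8 760
t 22.4 tcp [ 0.434  -0.0782  0.276 ] ang -5.5 F [-0.5  1.2  0.4] gap 49.8
```

View pics/w4.png

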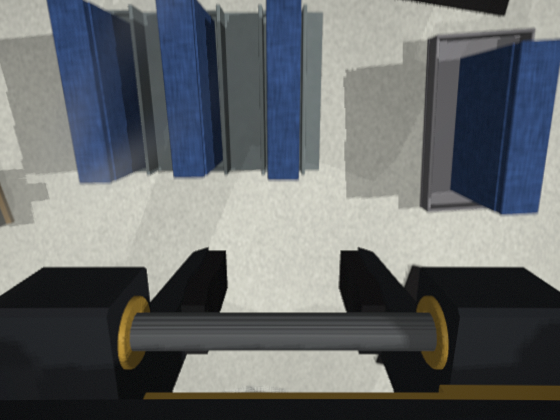

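The picture shows three spines in the rack at rows 0–180, all at z 0.111, with the spare at (284,87) and 28 mm wide. The thick book stands in the tray at (535,120). One last look at the gauge.

```bash
python3 -m pendant '[[5,10,16,0,0,0,0],[5,10,16,0,0,0,0],[5,10,16,0,0,0,0],[5,10,16,0,0,0,0],[5,10,16,0,0,0,0],[5,10,16,0,0,0,0],[5,10,16,0,0,0,0]]'
python3 - <<'E'
from h import *
f,P=look(['gauge','gauge_grip','mat'],minc=.4,n="w5.png",band=.004)
st()
m=(P[...,2]>.09)&(P[...,2]<.112)&(P[...,0]>.6)&(P[...,1]<-.2);q=P[m];print("grip",cv2.minAreaRect((q[:,:2]*1000).astype(np.float32)),np.median(q[:,2]))
E
```

```text
time_s: 22.98
tcp_pos: [0.5182, -0.2476, 0.2741]
tool_rot: [[0.995, -0.097, -0.006], [-0.097, -0.995, 0.003], [-0.006, -0.002, -1.0]]
ft_force: [-0.5, -0.1, 0.0]
finger_gap: 0.567
gauge 0.85 px [303.  49.] z 0.102 rect [ 633.9 -279.9] [17.9 21.8] 74.9 631
gauge_grip 0.64 px [306.  48.] z 0.102 rect [ 634. -280.] [17.9 22. ] 74.8 639
mat 0.89 px [526. 259.] z 0.004 rect [ 375.1 -532.4] [129.8  56.7] 69.1 2433
mat 0.71 px [328. 370.] z 0.004 rect [ 226.6 -288.5] [172.4  70.3] 84.2 4396
mat 0.64 px [305.  65.] z 0.003 rect [ 638.4 -282.6] [120.8 110.5] 76.0 9222
t 23.18 tcp [ 0.5178 -0.246   0.2764] ang -5.4 F [-0.5 -0.2  0.1] gap 49.9
grip ((634.0143432617188, -279.9337158203125), (17.94269561767578, 22.062679290771484), 74.84410858154297) 0.10147345542263309
```

View pics/w5.png

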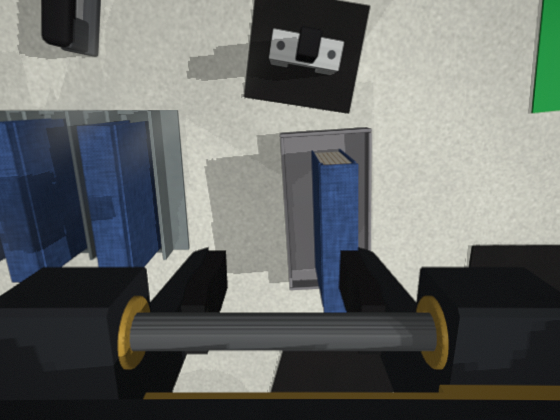

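The gauge stands upright at (305,50), 5 mm from the centre of its mat, and the thick book stands in the tray at (335,215). The robot touches nothing.

```bash
python3 -c "
from h import *
print(ctrl.hand_in());st()"
```

```text
the job is handed in; nothing more can be done
None
the job is handed in; nothing more can be done
```

The job is handed in at about 23 s of the 72 s, and every check I made passed; `hand_in` reports no verdict.

- **Finding the thick notebook:** The right-hand notebook measured 34 mm in the images against about 28 mm for the other two, so I tried the gauge on that one first. It stopped on the spine at spine height with a push of about 25 N. I did not try it on the other two. The jaws also read 34 mm when I gripped that notebook.
- **Thick notebook:** It stands upright in the tray, about 1 mm from the centre.
- **Spare notebook:** It is down on the floor of the freed rack place, spine at z 0.111. It is within about 1 mm of the place centre I measured from the fences.
- **Gauge:** It stands upright about 5 mm from the centre of the smallest mat.
- **Other things:** The two sound notebooks showed no visible shift in the wrist pictures. I never reached for or came near the glue, stapler and reel, but did not re-measure them at the end.

Some wrist pictures cut off the near ends of the books, so I worked their centres out from the visible end. No check failed. The cameras disagreed by 1–2 mm, within their stated calibration.

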